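# Let a pallet of standing parts down the roller lane

## Robot

A 7-joint arm with a two-finger parallel gripper is mounted at the origin on the work surface. World frame = base frame: x ahead of the robot, y to its left, z up, the work surface at z = 0. Lengths are in m, angles in rad, forces in N, time in s.
With the tool pointing down it reaches from about 0.4 to 0.85 m from the base axis. Payload 10.4 kg.
Tool frame: the origin (TCP) lies on the centre line of the jaws, within the pads' length; the fingertips stand 17 mm ahead of it and the grasp point (between the pads) lies 2 mm behind it (arm.tips_ahead is the distance from the TCP to the fingertips, in m); z points along the fingers, y is the line along which they close (so a half turn about z gives the same grasp; the last joint's range is limited). The gripper opens to 87 mm and grips with 3 to 60 N. Pads are 19 mm wide; open, the fingers measure 117 mm over their backs; the gripper's body (75 mm by 190 mm) begins 51 mm behind the grasp point.
Start: joints at [1.257, 0.332, -0.065, 1.46, 0.022, 1.35, -0.088], TCP at [0.179, -0.599, 0.24] pointing down, gripper open.
Joint ranges: [-2.6, 2.6], [-0.5, 2.12], [-1.47, 1.34], [0.16, 2.42], [-1.27, 4.41], [0.06, 2.06], [-2.6, 2.6]. Speed limits (rad/s): [2.22, 2.22, 2.79, 2.79, 3.14, 3.14, 3.14].

## Interface

Orientations are given as a rotation vector (axis times angle).
In Python, from workcell import arm gives the robot as it stands.
- The arm moves only by the tool drive_tool, never from a script. Its argument "series" is one flat list of numbers, 5 for each row, row after row: the shift along the tool's x, y, z in mm, then the turn about the tool's z in rad, then the closure, from 0 (fully open) to 1 (shut). A call has 1 to 5 rows; each row shifts and turns the commanded pose from where the row before left it, along the tool's axes as they then stand; what a row does not reach is not made up. A row lasts 1/8 s, in which the tool goes at most 62.5 mm and 10.7 degrees, less where a joint would pass 70% of its speed; a pose out of reach is approached as far as the arm can. A call is refused whole if a number of a shift passes 62.5 or a number of a turn 0.188, either way. A call with a gripper value outside its range is refused whole. The fingers move at their own pace and stop on an object; the grip force is fixed at half the most. Time passes only in rows, so rows that do not move let the fingers close. It gives the time, the measured TCP pose, the force, the opening and the grip force at its end, in the units of the state.
- arm.read_state(): the state, without advancing time (a new reading comes with each control period).
- arm.capture(name): name is "side" or "top" or "wrist"; returns a dict with "img" (420x560x3 uint8, red, green, blue), "camera_matrix" (3x3 intrinsics, pixels), "rvec" (rotation vector, rad) and "tvec" (3), from world to camera coordinates, as OpenCV has them; the wrist camera has in their place "T_tool_cam" (4x4, takes a point from camera to tool coordinates, whose origin is the TCP and whose axes are the flange's). Camera axes: x right, y down, z forward; pixel columns grow to the right and rows downward; lengths in m; the calibration is good to about 2 mm. A picture is of the moment at which its call begins: read the wrist's pose just before it. There is no depth.
- arm.close_job(): hands the job in; it is judged then, once.
The state is a dict: "time_s": time; "q": joint angles; "joint_velocities": joint speeds; "effort": joint torques, N m; "tcp_pos": TCP position; "tool_rot": TCP orientation; "ft_force": force on the tool from outside, world axes, zero at the start; "moment": the same for the moment, N m; "gripper_width": opening from 0.0 (shut) to 1.0 (fully open); "grasp_force": force on a finger pad.
Only numpy, scipy, OpenCV 4.12 (cv2) and the standard library are available. Lean on these libraries where they do the work, as an engineer would, in place of code of your own. Each camera call takes 0.05 s, during which the arm holds its last target. There are 200 camera calls.

## Task

Swing the lever of the lane stop over to let the loaded pallet go, then catch it by its handle while it rolls and bring it almost to a standstill before it gets to the end of the lane. Ease it down against the end stop so gently that none of the parts standing on it topples, and leave it resting there.

Things in the scene. Friction and masses are not known exactly. Their poses are not given: they have to be found in the camera images.
- lane: a fixed bench-top gravity roller lane, 810 mm long, 174 mm wide over its grey side channels. It slopes down by 0.033 rad towards its own -y (roughly to the robot's right); its own x runs square across it, away from the robot. Origin on the bench under the middle of the lane stop; there the roller tops are 95 mm and the channel rims 107 mm above the bench
- stop (a joint): the lane stop: a blade between the rollers in front of the pallet, with a hand lever on the robot's side. 0 rad: blade up, pallet held, lever leaning 0.35 rad uphill of upright. Grows as the lever swings downhill; the pallet is let go at about 0.85, fully over at 1.25 rad. It stays where it is left; the shaft's axis is 65 mm above the bench, under the blade; moving it takes about 1 N at the knob
- stop_knob (a point): centre of the round black knob, 30 mm across, on the lever of the lane stop: 120 mm from the shaft's axis, on a 10 mm rod; about 178 mm above the bench at the start. It swings in the lane's own y-z plane, 118 mm from the lane's centre line
- pallet (a joint): travel of the work pallet down the lane in m: 0 held at the lane stop, 0.50 against the end stop (firm). It rolls on the rollers and cannot be lifted off. Pallet 0.90 kg plus four uprights of 0.10 kg, rolling drag about 0.05 N + 1.0 N per m/s (nominal, the real ones differ): let go, it takes some 2.6 s to the end stop and gets there at about 0.3 m/s
- pallet_deck (a point): middle of the top face of the work pallet, an aluminium plate 156 mm wide, 230 mm long and 10 mm thick, on which the uprights stand; moves with the pallet
- handle (a point): middle of the bar of the pallet's bridge handle: a dark steel bar 14 mm thick lying across the lane, 110 mm long, on two posts with 86 mm clear between them; 70 mm above the plate, 18 mm uphill of the plate's downhill edge. Nothing stands within 85 mm uphill of the bar. Moves with the pallet
- end_stop (a point): middle between the two rubber buffers of the end stop across the lane's low end, where the plate's downhill edge comes to rest
- upright0: an upright: a finished aluminium part standing on the pallet, 112 mm tall, with a 28 x 28 mm foot and a 36 x 34 mm head, mass 0.10 kg; it stands loose and topples easily. Origin at the centre of its underside, z up. Starts in the downhill row, robot's side
- upright1: an upright: a finished aluminium part standing on the pallet, 112 mm tall, with a 28 x 28 mm foot and a 36 x 34 mm head, mass 0.10 kg; it stands loose and topples easily. Origin at the centre of its underside, z up. Starts in the downhill row, far side
- upright2: an upright: a finished aluminium part standing on the pallet, 112 mm tall, with a 28 x 28 mm foot and a 36 x 34 mm head, mass 0.10 kg; it stands loose and topples easily. Origin at the centre of its underside, z up. Starts in the uphill row, robot's side
- upright3: an upright: a finished aluminium part standing on the pallet, 112 mm tall, with a 28 x 28 mm foot and a 36 x 34 mm head, mass 0.10 kg; it stands loose and topples easily. Origin at the centre of its underside, z up. Starts in the uphill row, far side
- spare: bystander: the same kind of part standing on the bench beyond the lane. Origin at the centre of its underside
- carton: bystander: small teal carton on the bench, 62 x 62 x 58 mm. Origin at the centre of its underside
Mind the look-alikes: they are no part of the job. Leave any green look-alike of the upright2 alone.

How it is judged:
By the outcome, as a careful person would: the job done as asked, in the order asked, and still so for the second after the job is handed in, with the robot touching nothing.
It also fails if it takes over 32 s, if anything falls off the work surface, if the arm or the gripper's body presses on something with over 40 N, if the wrist force passes 120 N, or if a joint passes its speed limit or range.

## Working session

There is one attempt and no reset: what is moved stays moved. The work goes in short steps, Python scripts to look and compute and a tool call to move; the robot and the scene stay as the last step left them, time stands still between calls to the robot, and variables do not carry over. Pictures are saved under pics/ and viewed, at most 10 in all, crops included, and the job is handed in when it is done.

Besides the shell and the picture viewer there is one more tool, called after ">>>" as a command line: name --argument value ..., lists and objects as JSON in quotes. drive_tool: Moves the arm, as the interface text tells. Its arguments: {"type":"object","properties":{"series":{"type":"array"}},"required":["series"]}

```bash
mkdir -p pics
cat > h.py <<'E'
import numpy as np, cv2
from workcell import arm
def cap(n,f=None):
    c=arm.capture(n)
    if f: cv2.imwrite('pics/'+f,c['img'][:,:,::-1])
    np.savez('/tmp/'+n,**c); return c
def ray(c,u,v):
    R=cv2.Rodrigues(np.array(c['rvec'],float))[0];t=np.array(c['tvec'],float).ravel()
    d=R.T@np.linalg.inv(c['camera_matrix'])@np.array([u,v,1.]);return -R.T@t,d
def onz(c,u,v,z):
    o,d=ray(c,u,v);return o+d*(z-o[2])/d[2]
def proj(c,P):
    return cv2.projectPoints(np.array(P,float).reshape(-1,3),np.array(c['rvec'],float),np.array(c['tvec'],float),np.array(c['camera_matrix'],float),None)[0].reshape(-1,2)
def tri(c1,p1,c2,p2):
    o1,d1=ray(c1,*p1);o2,d2=ray(c2,*p2)
    s=np.linalg.lstsq(np.c_[d1,-d2],o2-o1,rcond=None)[0]
    a,b=o1+s[0]*d1,o2+s[1]*d2;return (a+b)/2,np.linalg.norm(a-b)
E
python3 - <<'E'
from h import *
s=arm.read_state();print(s['time_s'],s['tcp_pos'],s['tool_rot'],s['gripper_width'])
for n in('top','side'):
    c=cap(n,n+'0.png');print(n,ray(c,280,210))
E
```

```text
0.0 [ 0.17908272 -0.59840813  0.23874717] [-3.10704233e+00 -4.55041869e-01  4.62998955e-04] 0.997108027815129
top (array([0.32898711, 0.21457195, 1.1780046 ]), array([ 0.22941979, -0.0099146 , -0.97339118]))
side (array([0.2798293 , 0.99134431, 0.73172286]), array([ 0.2582368 , -0.75194841, -0.60775568]))
```

```bash
ls pics
```

```text
side0.png
top0.png
```

View pics/top0.png

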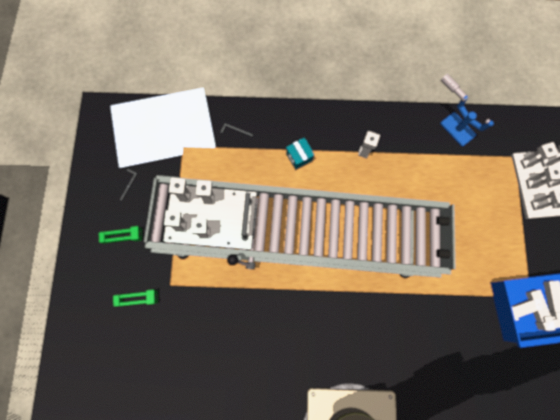

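View pics/side0.png

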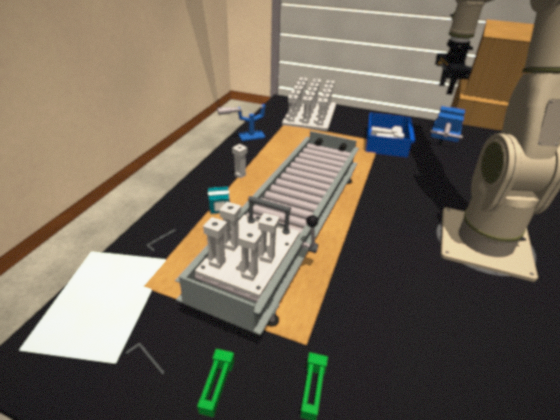

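Top view: lane runs left (uphill) to right, knob near (232,260), handle bar near (249,215). Side view: knob (312,220), handle bar (250–290, 200–212). I'll look at enlarged crops for accuracy.

Run:
```python
from h import *
a=cv2.imread('pics/top0.png')[165:285,140:300];b=cv2.imread('pics/side0.png')[180:300,200:360]
a=cv2.resize(a,None,fx=5,fy=5,interpolation=cv2.INTER_CUBIC);b=cv2.resize(b,None,fx=5,fy=5,interpolation=cv2.INTER_CUBIC)
cv2.imwrite('pics/topc.png',a);cv2.imwrite('pics/sidec.png',b)
T=dict(np.load('/tmp/top.npz'))
# lane rim outer corners estimate
for p in [(152,178),(147,249),(452,204),(452,270)]: print(p,onz(T,*p,.105).round(3))
S=dict(np.load('/tmp/side.npz'))
print('knob',tri(T,(232,260),S,(312,220)))
```

```text
(152, 178) [0.661 0.559 0.105]
(147, 249) [0.464 0.552 0.105]
(452, 204) [ 0.614 -0.264  0.105]
(452, 270) [ 0.436 -0.251  0.105]
knob (array([0.43367019, 0.3176787 , 0.18203455]), np.float64(0.0016279915310898117))
```

View pics/topc.png

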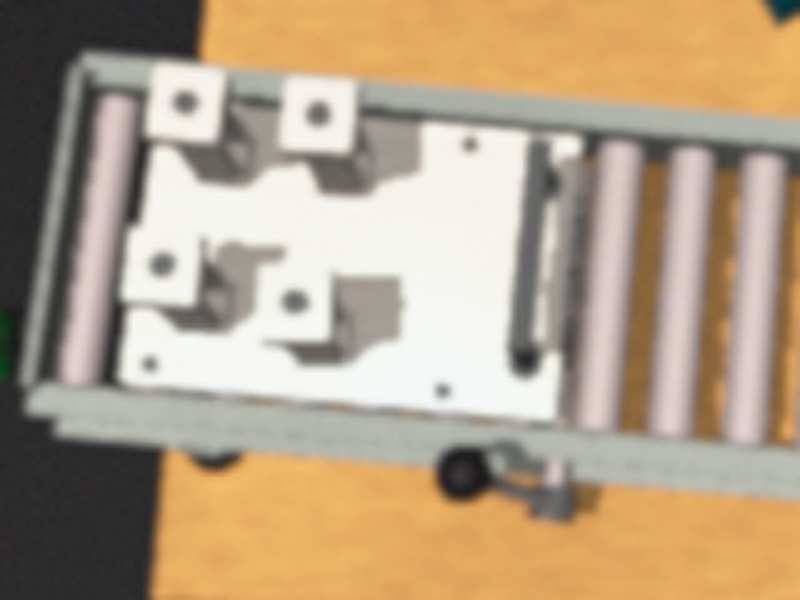

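View pics/sidec.png

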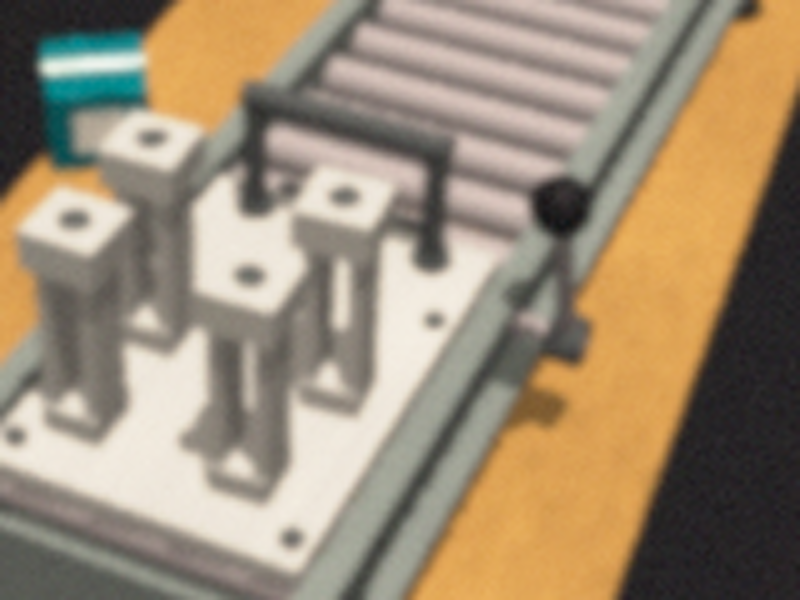

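Top crop: bar from (247.6,194) to (244.8,237), knob (232.6,259.6). Side crop: bar ends (250,199.5) and (289.5,210.5), knob (312,221).

Run:
```python
from h import *
T=dict(np.load('/tmp/top.npz'));S=dict(np.load('/tmp/side.npz'))
k=tri(T,(232.6,259.6),S,(312,221));print('knob',k)
f=tri(T,(247.7,194),S,(250.3,199.8));n=tri(T,(245,236.8),S,(289.3,210.8));print('far',f,'near',n,np.linalg.norm(f[0]-n[0]))
mid=(f[0]+n[0])/2;print('mid',mid)
# lane edges from top image: far & near outer rim edges, long lines
a=onz(T,156,176.5,.12);b=onz(T,452,204.5,.09);c=onz(T,452,270.5,.09);d=onz(T,145,247,.12)
for p,q in((a,b),(d,c)): print(p.round(3),q.round(3),np.degrees(np.arctan2(-(q-p)[0],-(q-p)[1])))
bd=f[0]-n[0];print('bar dir deg',np.degrees(np.arctan2(bd[1],bd[0])))
print('width',np.linalg.norm(b-c))
R=cv2.Rodrigues(np.array(arm.read_state()['tool_rot']))[0];print(R.round(3))
```

```text
knob (array([0.43439048, 0.31655985, 0.17826466]), np.float64(0.0030404807134270717))
far (array([0.60314579, 0.28777346, 0.17143535]), np.float64(0.004738215154045884)) near (array([0.49584442, 0.29005002, 0.16958803]), np.float64(0.0021130639485855223)) 0.10734140891654406
mid [0.54949511 0.28891174 0.17051169]
[0.661 0.544 0.12 ] [ 0.617 -0.27   0.09 ] 3.0630824180297522
[0.467 0.553 0.12 ] [ 0.436 -0.258  0.09 ] 2.2178444470737015
bar dir deg -1.2154328828810517
width 0.18152056147358672
[[ 0.958  0.287 -0.   ]
 [ 0.287 -0.958  0.001]
 [-0.    -0.001 -1.   ]]
```

Measurements are consistent: knob height is 0.178, bar length 107 mm, knob–bar offset 116/23 mm, and lane yaw about -2.3°. Next I turn the tool to the lane axes and go round to the uphill side of the knob with the jaws open.

>>> drive_tool --series '[0,0,-30,0.166,0,0,0,-30,0.166,0,44,-35,0,0,0,44,-35,0,0,0,44,-35,0,0,0]'

```text
time_s: 0.72
tcp_pos: [0.3166, -0.498, 0.2992]
tool_rot: [-3.141, 0.065, 0.0]
ft_force: [1.4, -0.2, -0.0]
gripper_width: 0.998
grasp_force: 0.0
```

>>> drive_tool --series '[44,-35,0,0,0,44,-35,0,0,0,44,-35,0,0,0,20,-51,0,0,0,20,-51,0,0,0]'

```text
time_s: 1.35
tcp_pos: [0.4964, -0.2978, 0.299]
tool_rot: [-3.14, 0.064, 0.001]
ft_force: [1.1, -0.4, -0.4]
gripper_width: 0.996
grasp_force: 0.0
```

>>> drive_tool --series '[20,-51,0,0,0,20,-51,0,0,0,20,-51,0,0,0,20,-51,0,0,0,-15,-50,0,0,0]'

```text
time_s: 1.98
tcp_pos: [0.5719, -0.0462, 0.2983]
tool_rot: [-3.14, 0.063, 0.002]
ft_force: [-0.3, 0.2, -0.0]
gripper_width: 1.0
grasp_force: 0.0
```

>>> drive_tool --series '[-15,-50,0,0,0,-15,-50,0,0,0,-15,-50,0,0,0,-15,-50,0,0,0,0,0,0,0,0]'

```text
time_s: 2.6
tcp_pos: [0.5177, 0.1586, 0.2996]
tool_rot: [-3.14, 0.053, 0.001]
ft_force: [0.2, -0.1, -1.0]
gripper_width: 0.999
grasp_force: 0.0
```

Run:
```python
from h import *
s=arm.read_state();p=np.array(s['tcp_pos']);print(s['time_s'],p,s['q']);R=cv2.Rodrigues(np.array(s['tool_rot']))[0];print(R.round(3))
print(R.T@(np.array([.4374,.4006,.167])-p)*1000)
```

```text
2.6 [0.5176861  0.15857027 0.29959394] [ 0.15208319  0.16789204 -0.59898483  1.56288257  0.09385572  1.44000257
 -2.05704196]
[[ 0.999 -0.034 -0.   ]
 [-0.034 -0.999  0.001]
 [-0.    -0.001 -1.   ]]
[ -88.33139901 -239.02440419  132.92966809]
```

The last joint would end up near its limit (-2.6), so I take the equivalent half turn now, up high and clear of everything.

>>> drive_tool --series '[0,0,0,-0.185,0,0,0,0,-0.185,0,0,0,0,-0.185,0,0,0,0,-0.185,0,0,0,0,-0.185,0]'

```text
time_s: 3.22
tcp_pos: [0.5197, 0.1527, 0.2991]
tool_rot: [2.836, 1.35, -0.001]
ft_force: [0.8, -0.3, -0.1]
gripper_width: 1.0
grasp_force: 0.0
```

>>> drive_tool --series '[0,0,0,-0.185,0,0,0,0,-0.185,0,0,0,0,-0.185,0,0,0,0,-0.185,0,0,0,0,-0.185,0]'

```text
time_s: 3.85
tcp_pos: [0.5197, 0.1527, 0.2991]
tool_rot: [-1.936, -2.474, 0.001]
ft_force: [-0.0, -0.6, 0.8]
gripper_width: 0.997
grasp_force: 0.0
```

>>> drive_tool --series '[0,0,0,-0.185,0,0,0,0,-0.185,0,0,0,0,-0.185,0,0,0,0,-0.185,0,0,0,0,-0.185,0]'

```text
time_s: 4.47
tcp_pos: [0.5197, 0.1527, 0.2992]
tool_rot: [-0.629, -3.078, 0.001]
ft_force: [0.6, -0.5, -0.3]
gripper_width: 1.003
grasp_force: 0.0
```

>>> drive_tool --series '[0,0,0,-0.185,0,0,0,0,-0.176,0,0,0,0,0,0]'

```text
time_s: 4.85
tcp_pos: [0.5197, 0.1528, 0.2992]
tool_rot: [-0.077, -3.14, 0.001]
ft_force: [-0.7, -0.5, 0.3]
gripper_width: 1.001
grasp_force: 0.0
```

```bash
cat > where.py <<'E'
from h import *
s=arm.read_state();p=np.array(s['tcp_pos']);print(s['time_s'],p.round(4),np.round(s['q'],3),s['ft_force']);R=cv2.Rodrigues(np.array(s['tool_rot']))[0];print('yaw',np.degrees(np.arctan2(R[1,0],R[0,0])))
print('to knob start (tool mm)',(R.T@(np.array([.4374,.4006,.167])-p)*1000).round(1))
E
python3 where.py
```

```text
4.85 [0.5197 0.1528 0.2992] [ 0.417  0.224 -0.91   1.551  0.178  1.454  1.02 ] [-0.68955253 -0.46952218  0.27907172]
yaw 177.18438093846888
to knob start (tool mm) [ 94.3 243.5 132.2]
```

>>> drive_tool --series '[19,49,0,0,0,19,49,0,0,0,19,49,0,0,0,19,49,0,0,0,18,48,0,0,0]'

```text
time_s: 5.48
tcp_pos: [0.4369, 0.4029, 0.2993]
tool_rot: [0.083, 3.14, -0.001]
ft_force: [1.0, 0.5, 0.4]
gripper_width: 0.999
grasp_force: 0.0
```

>>> drive_tool --series '[0,0,20,0,0,0,0,30,0,0,0,0,30,0,0,0,0,0,0,0]'

```text
time_s: 5.98
tcp_pos: [0.4368, 0.4005, 0.2175]
tool_rot: [-0.08, -3.138, 0.005]
ft_force: [0.6, 0.4, 0.2]
gripper_width: 0.996
grasp_force: 0.0
```

```bash
python3 where.py
python3 - <<'E'
from h import *
c=cap('side');i=c['img'][150:310,180:420,::-1];cv2.imwrite('pics/s1.png',cv2.resize(i,None,fx=3.3,fy=3.3,interpolation=cv2.INTER_CUBIC))
E
```

```text
5.975 [0.4368 0.4005 0.2175] [-0.073  0.439 -0.969  1.539  0.365  1.361  0.444] [0.58323464 0.42645361 0.16310055]
yaw 177.08243522809445
to knob start (tool mm) [-0.7  0.2 50.5]
```

View pics/s1.png

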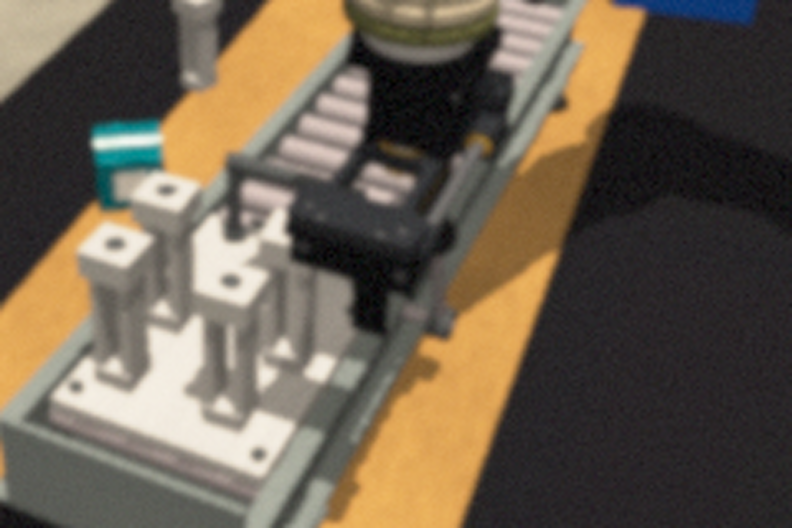

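The side view shows the gripper uphill of the knob and well clear of the uprights. I lower it and start the push, stopping before release.

>>> drive_tool --series '[0,0,25,0,0,0,0,25,0,0,0,0,0,0,0]'

```text
time_s: 6.4
tcp_pos: [0.4371, 0.4015, 0.1695]
tool_rot: [-0.076, -3.14, 0.001]
ft_force: [-0.7, -0.6, 0.4]
gripper_width: 0.998
grasp_force: 0.0
```

>>> drive_tool --series '[0,-15,0,0,0,0,-15,0,0,0,0,-15,0,0,0,0,-15,0,0,0,0,0,0,0,0]'

```text
time_s: 7.02
tcp_pos: [0.4349, 0.34, 0.1697]
tool_rot: [0.078, 3.14, -0.002]
ft_force: [-0.0, -0.6, 0.3]
gripper_width: 1.0
grasp_force: 0.0
```

```bash
python3 where.py
python3 - <<'E'
from h import *
c=cap('top');i=c['img'][165:285,140:300,::-1];cv2.imwrite('pics/t2.png',cv2.resize(i,None,fx=5,fy=5,interpolation=cv2.INTER_CUBIC))
E
```

```text
7.025 [0.4349 0.34   0.1697] [ 0.065  0.382 -0.98   1.708  0.336  1.233  0.526] [-0.03573579 -0.58891399  0.29367211]
yaw 177.1624025010387
to knob start (tool mm) [ 0.5 60.7  2.6]
```

View pics/t2.png

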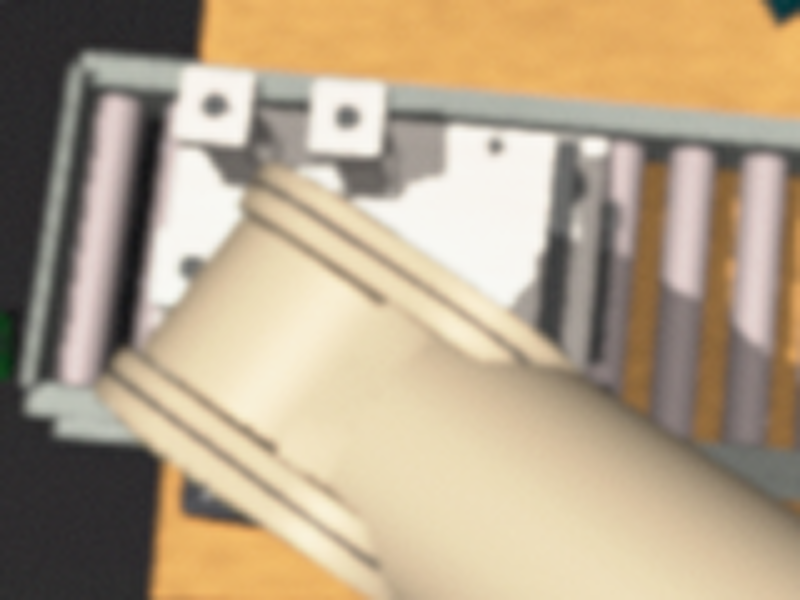

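The bar has moved about 6 px (17 mm) downhill. Either it is following the tilting blade or it is already loose. One more picture, compared numerically, will tell.

Run:
```python
from h import *
T0=dict(np.load('/tmp/top.npz'));c=cap('top');print(arm.read_state()['time_s'])
a=T0['img'][192:200,235:275].astype(float).mean(2).mean(0);b=c['img'][192:200,235:275].astype(float).mean(2).mean(0)
print(a.round().astype(int));print(b.round().astype(int))
```

```text
7.125
[244 241 229 207 204 223 238 243 244 244 244 244 244 243 238 209 154 122
 117 117 136 170 192 197 193 180 158 161 183 190 181 164 138 110  88  82
  83  86  97 121]
[244 241 229 207 205 223 239 243 244 244 244 244 244 243 238 210 153 121
 117 118 136 171 191 196 193 178 155 159 183 191 181 164 139 110  88  81
  83  86  97 121]
```

The pallet hasn't moved between the two pictures: it is still held and just follows the tilting blade (travel about 17 mm). I check whether the wrist camera would see the bar during the catch.

Run:
```python
from h import *
c=cap('wrist','w0.png');M=np.linalg.inv(c['T_tool_cam']);K=c['camera_matrix']
print(np.round(c['T_tool_cam'],3))
for y in(-.035,-.015,0):
  for x in(-.05,0,.05):
    q=M@np.array([x,y,.0,1]);u=K@q[:3];print(x,y,(u[:2]/u[2]).round(),q[2].round(3))
s=arm.read_state();print(s['time_s'],s['tcp_pos'])
```

```text
[[ 0.    -0.966 -0.259  0.071]
 [ 1.     0.001 -0.001 -0.001]
 [ 0.001 -0.259  0.966 -0.146]
 [ 0.     0.     0.     1.   ]]
-0.05 -0.035 [209. 357.] 0.172
0 -0.035 [204. 270.] 0.159
0.05 -0.035 [198. 167.] 0.146
-0.05 -0.015 [247. 357.] 0.172
0 -0.015 [245. 270.] 0.159
0.05 -0.015 [242. 167.] 0.146
-0.05 0 [276. 357.] 0.172
0 0 [276. 270.] 0.159
0.05 0 [276. 167.] 0.146
7.175 [0.43424436 0.3421018  0.1696651 ]
```

The wrist camera will show the bar as a near-vertical stripe at about 2 px/mm, centred on column 276. I push to just short of release.

>>> drive_tool --series '[0,-14,0,0,0,0,-14,0,0,0,0,-10,0,0,0,0,0,0,0,0]'

```text
time_s: 7.68
tcp_pos: [0.4328, 0.3028, 0.1696]
tool_rot: [0.076, 3.14, -0.001]
ft_force: [-0.3, 0.1, -0.8]
gripper_width: 1.002
grasp_force: 0.0
```

Run:
```python
from h import *
s=arm.read_state();print(s['time_s'],s['tcp_pos'],s['ft_force'])
for k in range(2):
    b=cap('top')['img'][192:200,235:275].astype(float).mean(2).mean(0);print(b.round().astype(int))
```

```text
7.675 [0.43284324 0.30281159 0.16957015] [-0.31635924  0.08144344 -0.81634025]
[174 215 239 244 244 243 243 242 234 212 200 212 233 241 242 241 241 240
 240 240 237 227 189 140 120 118 123 147 176 188 186 177 150 110  83  79
  81  84  96 120]
[165 195 227 241 244 243 244 243 240 230 209 199 213 233 241 242 241 240
 240 240 238 236 222 178 136 123 122 131 163 190 191 184 170 140 101  80
  79  84  96 120]
```

It is released and rolling slowly (about 0.05 m/s). I finish the lever, then cross over to straddle the bar with open jaws, moving along with it.

>>> drive_tool --series '[-20,-50,-10,0,0,-40,-35,0,0,0,-50,-18,0,0,0,-8,-20,2,0,0]'

```text
time_s: 8.28
tcp_pos: [0.547, 0.1744, 0.177]
tool_rot: [-0.077, -3.14, -0.002]
ft_force: [0.0, -0.3, -0.1]
gripper_width: 1.0
grasp_force: 0.0
```

```bash
cat > bar.py <<'E'
from h import *
s=arm.read_state();c=cap('wrist');cv2.imwrite('pics/w%d.png'%round(s['time_s']*1000),c['img'][:,:,::-1])
print(s['time_s'],np.round(s['tcp_pos'],4),np.round(s['joint_velocities'],2),s['ft_force'])
g=c['img'].astype(float).mean(2)
for r in(200,240,280,320): print(r,g[r-4:r+4,130:430:6].mean(0).round().astype(int))
E
python3 bar.py
```

```text
8.275 [0.547  0.1744 0.177 ] [ 0.26 -0.04  0.02  0.07 -0.05 -0.04  0.31] [ 0.0436895  -0.3112256  -0.10715699]
200 [ 55  38  65  64  66 108 139 154 129  91  65 103 120 109 149 165 159 128
  81 122  74  65 110 147 168 159 130  62  99 110 111 204 206  58  53  69
  72  68 177 208 208 208 208 208 209 209 209 209 209 124]
240 [ 65  51  54  65  65  80  86  41  13  31  30  67  67  64  82  87  81  70
  48  67  67  65  69 135 133 128 114  63 107 108 108 108 108  27  34  39
  37  31  59  52  21  94 202 202 202 203 203 203 203 202]
280 [74 73 75 74 73 73 74 74 74 75 74 74 75 74 74 74 74 74 74 74 74 74 74 75
 74 74 74 74 75 74 74 74 74 74 74 74 74 74 75 74 74 75 74 74 73 75 74 74
 74 74]
320 [  3   3   3   3  18  18   9  39  40  38  38  38  38  37  36  36  36  35
  36  35  35  34  34  34  37  40  40  44  79  82  82  88  22  53  70  71
  33 104 103 108 108 109   7  18  17   4   4   4   4   2]
```

Bar at columns 328–352 (28 px = 14 mm, as it should be), 32 mm uphill of the TCP and between the jaws. I wait briefly, then run along with it while half closing.

>>> drive_tool --series '[0,-2,0,0,0,0,-14,0.5,0,0.5,0,-20,0.5,0,0.5]'

```text
time_s: 8.7
tcp_pos: [0.5422, 0.1403, 0.1768]
tool_rot: [0.069, 3.14, -0.0]
ft_force: [-0.2, -0.4, -0.3]
gripper_width: 0.854
grasp_force: 0.0
```

```bash
python3 bar.py
```

```text
8.7 [0.5422 0.1403 0.1768] [ 0.34 -0.13  0.02  0.14 -0.09 -0.06  0.32] [-0.21650739 -0.40842169 -0.28701836]
200 [ 40  64  64  72  84  85  79  74  62  64  73 111 125 154 164 154 121  63
  92  58  73  74  64  95 206 207 207 208 209 209 209 209 210 211 211 212
 212 211 210 115 113 113 113 112 111 111 110 110 118 206]
240 [ 48  62  68  67  81  87  82  72  57  28  11  33  36  82  87  81  66  45
  78  34  38  37  33  89 164 142 143 145 132 110 110 110 111 112 111 111
  61  57  18  61 184 205 204 204 203 203 204 203 202 122]
280 [46 47 73 74 74 74 75 74 75 74 74 74 73 74 74 74 74 74 74 75 74 74 74 74
 75 75 75 74 74 74 74 75 75 74 75 73 75 75 74 75 75 75 75 75 74 75 74 73
 74 74]
320 [  7   8   3   3   4   4   4  17  18  17  32  33  33  32  33  33  34  33
  33  30  38  37  32  35 125 132 135 133 136 144 144 136 137 152 159 159
 165 139  96  44  17  18   7   4   2   4   4   8   8   9]
```

Bar is now 11 mm downhill of the TCP and rolling at about 0.22 m/s. I match its speed with the jaws closing slowly, so it meets the downhill finger softly, then begin to slow.

>>> drive_tool --series '[0,-37,2,0,0.5,0,-31,2,0,0.5,0,-31,2,0,0.5,0,-28,2,0,0.5]'

```text
time_s: 9.25
tcp_pos: [0.5366, 0.0122, 0.1687]
tool_rot: [0.073, 3.14, -0.001]
ft_force: [-0.2, -0.6, 0.3]
gripper_width: 0.507
grasp_force: 0.0
```

```bash
python3 -c "
from h import *
s=arm.read_state();print(s['time_s'],s['tcp_pos'],s['ft_force'],s['gripper_width'],s['grasp_force'])"
```

```text
9.25 [0.53655299 0.01219428 0.16874964] [-0.2052971  -0.64151707  0.32334921] 0.507462269665002 0.0
```

>>> drive_tool --series '[0,-26,1,0,0.5,0,-23,1,0,0.5,0,-20,1,0,0.5,0,-17,1,0,0.5,0,-14,0.5,0,0.5]'

```text
time_s: 9.88
tcp_pos: [0.5321, -0.0876, 0.1641]
tool_rot: [0.073, 3.141, -0.001]
ft_force: [1.0, 0.3, -0.0]
gripper_width: 0.499
grasp_force: 0.0
```

```bash
python3 bar.py
```

```text
9.875 [ 0.5321 -0.0876  0.1641] [ 0.14  0.02  0.05 -0.02 -0.   -0.01  0.21] [ 1.03030923  0.34556749 -0.03768567]
200 [ 89  99  99  92  76  56  77  82  84  88  98  99  93  77  62  85  74  68
  85  86  77  59 227 227 228 228 229 229 230 231 229 231 231 231 231 231
 231 231 152 131 131 130 130 129 128 128 127 128 228 228]
240 [ 47  57  62  58  52  42  30  48  50  79  96 101  95  82  40  14  38  39
  45  44  40  31 126 127 149 127 126 128 127 127 128  85  65  20  72 129
 129 130 129 130  80 139 139 139 139 139 138 139 139 138]
280 [ 22  23  22  24  22   9  76  41  46  46  47  47  46  46  47  46  47  47
  46  47  47  87  86  87  87  87  87  86  86  86  87  87  87  86  87  87
  87  88  87  87  86  65 141  12  43  41  41  41  41  42]
320 [ 23  22  23  23  23  22   8  10  10   9   6   5   5  21  22  12  38  34
  44  44  41  30  94 186 190 194 194 198 199 204 166 156 212  41  22  21
   6   5   6   9   9  11  14  35  32  33  31  43  44  43]
```

The bar is resting against the downhill finger (offset -16 mm, jaw half gap 22 mm), so it is caught and nearly stopped. I lead it on slowly.

>>> drive_tool --series '[0,-4,0,0,0.5,0,-7,0.3,0,0.5,0,-9,0.3,0,0.5,0,-10,0.4,0,0.5,0,-10,0.4,0,0.5]'

```text
time_s: 10.55
tcp_pos: [0.5303, -0.1278, 0.1626]
tool_rot: [-0.074, -3.141, 0.0]
ft_force: [-0.1, -0.1, 0.4]
gripper_width: 0.501
grasp_force: 0.0
```

>>> drive_tool --series '[0,-9,0.3,0,0.5,0,-8,0.3,0,0.5,0,-6,0.2,0,0.5,0,-4,0.2,0,0.5,0,-2,0,0,0.5]'

```text
time_s: 11.18
tcp_pos: [0.529, -0.156, 0.1616]
tool_rot: [-0.073, -3.141, -0.0]
ft_force: [-0.1, -0.9, -0.1]
gripper_width: 0.496
grasp_force: 0.4
```

```bash
python3 bar.py
python3 - <<'E'
from h import *
c=cap('side');i=c['img'][90:270,200:440,::-1];cv2.imwrite('pics/s3.png',cv2.resize(i,None,fx=3.3,fy=3.3,interpolation=cv2.INTER_CUBIC))
E
```

```text
11.175 [ 0.529  -0.156   0.1616] [ 0.02  0.    0.01 -0.01  0.    0.    0.02] [-0.08481909 -0.90452662 -0.13772317]
200 [ 38  37  37  36  37  38  55 105 112 106  90  72  83  87  85  78  90  46
  92  94  83  76 236 236 237 237 237 238 238 238 239 239 239 239 239 239
 239 239 214 143 143 142 142 140 140 139 139 139 237 237]
240 [ 26  26  26  26  27  25  25  61  67 105 100  80  56  82  53  15  52  44
  49  49  43  33 137 147 162 138 138 138 138 139 139  93  71  21  79 140
 141 141 140 140  87 143 146 147 147 146 147 146 146 146]
280 [25 25 25 26 26 12 82 45 51 52 52 51 51 51 52 52 51 51 51 51 51 52 51 52
 52 51 73 94 95 95 95 95 94 95 95 94 96 95 95 96 95 48 88 14 45 46 46 46
 46 47]
320 [ 25  26  25  26  25  25   9  11  11  11   4   6   5  23  24  14  42  37
  48  47  45  32 143 188 193 198 202 205 204 208 176 169 218  45  25  24
   6   5   5  12  12  13  16  48  48  49  48  48  48  47]
```

View pics/s3.png

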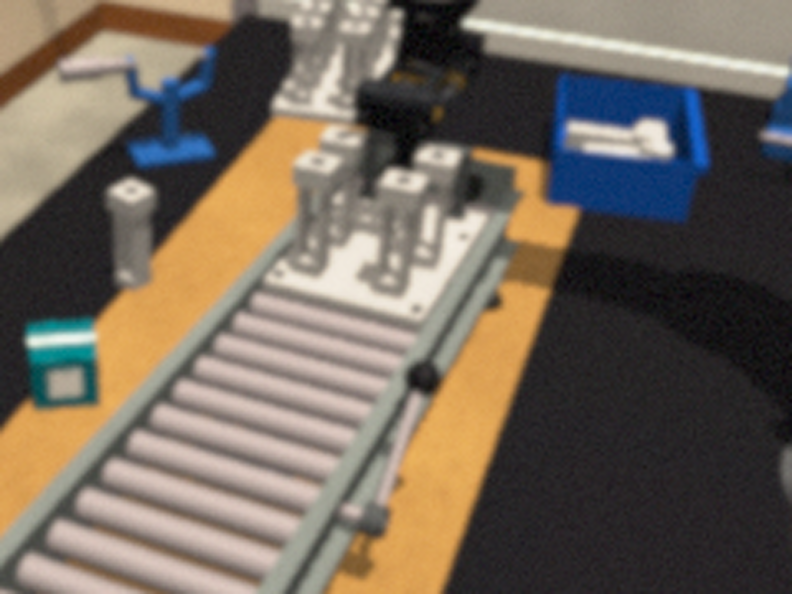

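The side view shows all four uprights standing, the lever over, and the pallet about 40 mm short of the end. I ease it down at about 0.03, then 0.016 m/s.

>>> drive_tool --series '[0,-2,0,0,0.5,0,-4,0.2,0,0.5,0,-4,0.2,0,0.5,0,-4,0.1,0,0.5,0,-4,0.1,0,0.5]'

```text
time_s: 11.9
tcp_pos: [0.5282, -0.1743, 0.1611]
tool_rot: [0.074, 3.141, -0.0]
ft_force: [1.0, -0.6, 0.8]
gripper_width: 0.497
grasp_force: 0.3
```

>>> drive_tool --series '[0,-3,0.1,0,0.5,0,-2,0.1,0,0.5,0,-2,0,0,0.5,0,-2,0.1,0,0.5,0,-2,0,0,0.5]'

```text
time_s: 12.52
tcp_pos: [0.5276, -0.185, 0.1608]
tool_rot: [-0.073, -3.141, 0.0]
ft_force: [-0.1, -0.8, 0.2]
gripper_width: 0.501
grasp_force: 0.2
```

>>> drive_tool --series '[0,-2,0.1,0,0.5,0,-2,0.1,0,0.5,0,-2,0,0,0.5,0,-2,0.1,0,0.5,0,-2,0,0,0.5]'

```text
time_s: 13.15
tcp_pos: [0.5273, -0.195, 0.1605]
tool_rot: [0.073, 3.141, 0.0]
ft_force: [-0.3, -0.2, 0.6]
gripper_width: 0.499
grasp_force: 0.0
```

>>> drive_tool --series '[0,-2,0.1,0,0.5,0,-2,0.1,0,0.5,0,-2,0,0,0.5,0,-2,0.1,0,0.5,0,0,0,0,0.5]'

```text
time_s: 13.78
tcp_pos: [0.5268, -0.2031, 0.1601]
tool_rot: [0.074, 3.141, -0.0]
ft_force: [-0.2, -0.9, -0.3]
gripper_width: 0.5
grasp_force: 0.0
```

```bash
python3 bar.py
```

```text
13.775 [ 0.5268 -0.2031  0.1601] [-0.  0. -0.  0.  0. -0. -0.] [-0.23550907 -0.93676557 -0.31753719]
200 [138  99  77  78  79  79  79  79  77  86  60  35  34  36  37  57  77  87
 101 109 130  68  87  90  82  64 233 233 233 234 234 235 235 235 235 235
 236 236 235 236 235 158 136 136 136 134 133 134 132 133]
240 [ 89  51  51  51  50  48  49  50  51  82  86  35  35  35  22  10  41  51
 100 106 128  41  48  46  42  41 131 132 132 132 132  88  68  22  74 134
 134 134 135 135  83 144 143 143 143 143 144 143 143 143]
280 [ 24  23  25  24  24  10  78  43  49  49  49  49  49  48  49  49  48  49
  49  48  49  49  49  49  50  49  49  48  51  51  90  91  91  91  91  91
  90  92  91  91  92  68 144  12  44  44  43  44  44  44]
320 [ 24  23  24  24  25  25  10  10  10  10   5   5   5  22  25  13  41  40
  41  42 102  39  47  45  43 107 189 196 197 198 200 204 204  38  23  22
   5   4   6  10  11  11  16  46  45  46  45  45  44  45]
```

The bar has left the downhill finger (offset -4 mm) and sits still at y ≈ -0.207, as predicted for the end stop. Clearance is at least 11 mm on both sides, so I lift straight out.

>>> drive_tool --series '[0,-3,0,0,0.5,0,0,-10,0,0.5,0,0,-20,0,0.5,0,0,-30,0,0.5,0,0,-40,0,0.5]'

```text
time_s: 14.45
tcp_pos: [0.5265, -0.2056, 0.2622]
tool_rot: [0.073, 3.141, -0.0]
ft_force: [1.0, -1.1, 0.7]
gripper_width: 0.499
grasp_force: 0.0
```

>>> drive_tool --series '[0,-30,-40,0,0.5,0,-50,-30,0,0.5,0,-60,0,0,0.5,0,-60,0,0,0.5,0,0,0,0,0.5]'

```text
time_s: 15.08
tcp_pos: [0.5151, -0.4112, 0.3301]
tool_rot: [-0.085, -3.14, 0.001]
ft_force: [-0.0, 0.8, -0.0]
gripper_width: 0.499
grasp_force: 0.0
```

Run:
```python
from h import *
c=cap('top');c2=cap('side');print(arm.read_state()['time_s'],arm.read_state()['ft_force'])
a=cv2.resize(c['img'][180:300,320:480,::-1],(400,300));b=cv2.resize(c2['img'][110:230,250:410,::-1],(400,300))
cv2.imwrite('pics/f.png',np.hstack([a,b]))
```

```text
15.175 [-0.07438945  0.73555376  0.28773124]
```

View pics/f.png

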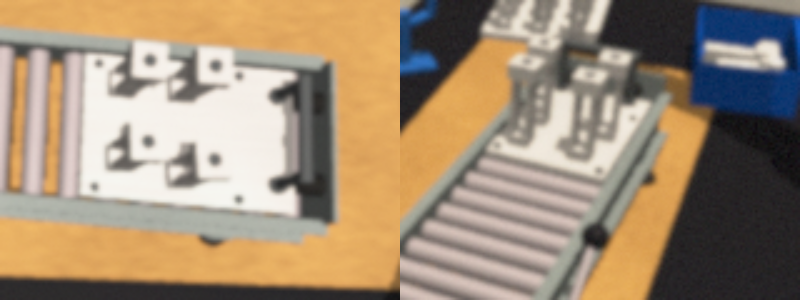

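The final views show the pallet against the buffers at the low end, all four uprights standing, the lever over and the gripper clear. I hand the job in.

```bash
python3 -c "
from workcell import arm
print(arm.close_job())"
```

```text
the job is handed in; nothing more can be done
None
```

The pallet was released, caught by its handle while rolling and eased against the end stop. All four uprights are still standing, the gripper is clear, and the job was handed in at about 15 s.

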